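# Trial-fit a splined shaft in its coupling hub

### The job

First set the grey coupling hub flat on the blue stand, both pegs through its ears, and let go of it. Then take the splined shaft by its hexagon, turn it until its splines mesh with the hub, slide it fully home against the spring plunger and finish while still gripping the hexagon and pressing the collar down on the hub's rim. Leave the other stock on the counter where it is.

Things in the scene. Friction and masses are not known exactly. Their poses are not given: they have to be found in the camera images.
- stand: Blue fitting stand, fixed: plate 170 (x) x 90 (y) x 16 mm thick. Two steel pegs, 10 mm diameter with coned tips, stand 20 mm above the plate's top at x = +50 and -50 mm, y = 0. A brass spring plunger, 22 mm diameter, stands at the centre, its top 21 mm above the plate's top when free. Origin: centre of the plate's underside, on the counter; z up.
- plunger (a joint): Travel (m) of the stand's brass plunger: 0 free (up), grows as it is pushed down, stop at 0.016. About 6 N starts it, 10 N holds it at 0.012, its travel when the shaft is fully home. It springs back: the shaft's own weight does not push it down.
- hub: Coupling hub, loose, grey alloy, about 0.45 kg: upright barrel 56 mm outer diameter, 45 mm high, with flat ears along +x and -x (146 mm overall, 50 mm wide, 10 mm thick, level with the underside). A 13 mm hole in each ear at x = +50 / -50 mm, y = 0; either way round fits. Grip the barrel above the ears, across its y. Origin: centre of the underside, z up. Seated, it is 16 mm above the stand's origin.
- hub_top (a point): Centre of the hub's top rim, 45 mm above the hub's origin, axes as the hub's. The through bore has six slots at 0, 60, 120... degrees from the x axis (to radius 21 mm), between six dark lands reaching in to radius 15.2 mm. The slots take the shaft's teeth with about 4 degrees and 1.2 mm of play each way.
- shaft: Steel splined shaft, loose, about 0.4 kg, 94 mm long, stands upright on its nose. Round nose 27.6 mm diameter, coned over the lowest 3 mm; six teeth from z = 8 to 36 mm, 8 mm wide, 38 mm over the tips, at 0, 60, 120... degrees from x; yellow collar 52 mm diameter, z = 36 to 44; hexagon z = 44 to 94. Origin: centre of the nose's underside; z up.
- collar (a point): Centre of the underside of the shaft's yellow collar, 36 mm above the shaft's origin. Fully home it rests on the hub's top rim. Not meshed, the teeth stand on the hub's lands and it is 28 mm above the rim; meshed but not pressed, the spring holds it about 12 mm above.
- hex (a point): Middle of the shaft's hexagon, on its axis, 69 mm above the shaft's origin: the place to grip. 26 mm across flats, 50 mm high; its flats face the same directions as the teeth (0, 60, 120... degrees from the shaft's x).
- oil_filter: Blue oil filter can, 72 mm diameter, 110 mm high. Bystander, loose, to be left where it is. Origin at the centre of its underside.
- spray_can: Orange spray can, 54 mm diameter, 130 mm high. Bystander, loose, to be left where it is. Origin at the centre of its underside.
- tin: White round tin with a lid, 76 mm diameter, 90 mm high. Bystander, loose, to be left where it is. Origin at the centre of its underside.
- bucket_tooth: Orange excavator bucket tooth, a stepped wedge lying flat, 160 mm long along its x, 50 mm wide, 36 mm high; it reaches from x = -35 to +125 mm. Bystander, loose, to be left where it is. Origin under its thick end.
- bearing: Steel bearing ring, 52 mm diameter, 15 mm high, lying flat. Bystander, loose, to be left where it is. Origin at the centre of its underside.
- spanner: Steel spanner, 180 mm long, lying flat along its x. Bystander, loose, to be left where it is. Origin at the centre of its underside.
- carton: Small closed cardboard carton, 90 x 70 x 60 mm. Bystander, loose, to be left where it is. Origin at the centre of its underside.

How it is judged:
On the way, in this order (a step that is already met when the one before it is completed fails the run):
1. the hub sits flat on the stand with both pegs in its ears, let go, the shaft not yet in it (z of hub in the frame of stand between 0.013 and 0.0185 m and horizontal distance between hub and stand below 0.004 m and angle between the x axis of hub and the x axis of stand, either way round below 0.07 rad and angle between hub's own z axis and vertical below 0.05 rad and contact force between the fingers and hub below 0.3 N and horizontal distance between shaft and hub above 0.06 m), for 0.2 s.
2. the gripped shaft's splines have entered the hub's (z of hub in the frame of stand between 0.013 and 0.0185 m and horizontal distance between hub and stand below 0.004 m and angle between the x axis of hub and the x axis of stand, either way round below 0.07 rad and angle between hub's own z axis and vertical below 0.05 rad and z of collar in the frame of hub_top below 0.022 m and horizontal distance between collar and hub_top below 0.004 m and contact force between the fingers and shaft above 0.5 N), for 0.05 s.
At the end, for the whole second after the job is handed in: Hub flat on the stand over both pegs (2.5 mm in height, 4 mm sideways); shaft meshed and upright, collar within 2.5 mm of the hub's rim, plunger pushed down 9.5 mm or more; fingers gripping the hexagon (grasp point within 30 mm of its middle), all at rest (z of hub in the frame of stand between 0.013 and 0.0185 m and horizontal distance between hub and stand below 0.004 m and angle between the x axis of hub and the x axis of stand, either way round below 0.07 rad and angle between hub's own z axis and vertical below 0.05 rad and z of collar in the frame of hub_top between -0.004 and 0.0025 m and horizontal distance between collar and hub_top below 0.004 m and angle between the z axis of shaft and the z axis of hub, either way round below 0.06 rad and value of joint plunger above 0.0095 m and contact force between the fingers and shaft above 2 N and distance between the grasp point and hex below 0.03 m and linear speed of shaft below 0.02 m/s); the arm keeps its last pose, push and grip.
It fails at once if a bystander (other stock) was moved more than 30 mm (distance of any of oil_filter, spray_can, tin, bucket_tooth, bearing, spanner, carton from where it was at the start of the episode above 0.03 m).
It also fails if it takes over 67 s, if anything falls off the work surface, if the arm or the gripper's body presses on something with over 40 N, if the wrist force passes 120 N, or if a joint passes its speed limit or range.

### The arm

A 6-joint arm with a two-finger parallel gripper is mounted at the origin on the work surface. World frame = base frame: x ahead of the robot, y to its left, z up, the work surface at z = 0. Lengths are in m, angles in rad, forces in N, time in s.
With the tool pointing down it reaches from about 0.25 to 0.725 m from the base axis. Payload 4 kg.
Tool frame: the origin (TCP) lies midway between the tips of the shut fingers; the grasp point (between the pads) lies 19 mm behind it; z points along the fingers, y is the line along which they close (so a half turn about z gives the same grasp; the last joint's range is limited). The gripper opens to 85 mm and grips with 20 to 120 N. Pads are 22 mm wide; open, the fingers measure 114 mm over their backs; the gripper's body (76 mm by 85 mm) begins 54 mm behind the grasp point. The pads swing forward as they close: fully open they stand 13 mm farther back than shut.
Start: joints at [1.149, 0.241, 0.005, 1.335, 0, 1.571], TCP at [0.205, 0.456, 0.231] pointing down, gripper open.
Joint ranges: [-2.72, 2.72], [-1.05, 1.87], [-1.09, 1.28], [-1.99, 2.15], [-1.42, 1.44], [-3.14, 3.14]. Speed limits (rad/s): [2.79, 2.79, 3.14, 3.14, 3.14, 3.14].

### API

Orientations are given as a unit quaternion [x, y, z, w].
In Python, from workcell import bot gives the robot as it stands.
- The arm moves only by the tool move_arm, never from a script. Its argument "motion" is a list of rows, each an object of numbers: "x", "y", "z": the shift along the tool's x, y, z in cm; "yaw": the turn about the tool's z in degrees. A call has 1 to 20 rows; each row is the pose to reach, as a shift and turn from the pose commanded when the call began, along the tool's axes at that moment; what a row does not reach only later rows make up. A row lasts 1/8 s, in which the tool goes at most 62.5 mm and 10.7 degrees, less where a joint would pass 70% of its speed; a pose out of reach is approached as far as the arm can. A call with a gripper value outside its range is refused whole. "gripper" is the opening, from -1 (shut) to 1 (fully open), set as the call begins (left out, the last holds). The fingers move at their own pace and stop on an object; the grip force is fixed at half the most. Time passes only in rows, so rows that repeat a pose let the fingers close. It gives the time, the measured TCP pose, the force, the opening and the grip force at its end, in the units of the state.
- bot.get_obs(): the state, without advancing time (a new reading comes with each control period).
- bot.camera(name): name is "side" or "top" or "wrist"; returns the picture (400x640x3 uint8, blue, green, red); there is no depth.
- bot.camera_model(name): a dict with "K" (3x3 intrinsics, pixels), "world_from_camera" (4x4, takes a point from camera to world coordinates). Camera axes: x right, y down, z forward; pixel columns grow to the right and rows downward; lengths in m; the calibration is good to about 2 mm. A picture is of the moment at which its call begins: read the wrist's pose just before it. camera_model takes no time and is no camera call; for the wrist camera it gives the pose at the moment of the call.
- bot.job_done(): hands the job in; it is judged then, once.
Trained networks look in the newest picture that a camera, given by its name, has taken for a name from the list of things; names that differ only in an ending like _2 or _b are one class to them, and where a whole thing is asked for, a point or a joint stands for the part that bears it (a point fixed in the world has none). Each returns a list of dicts, best first, with "score" (0 to 1); they miss things now and then, are a little off and sometimes report something else, mostly with a low value. They report only what shows in the picture. A call takes as long as a camera call.
- bot.cut_out(camera, name): "mask" (400x640 bool, what is visible of it) and "centre" ([row, column] in pixels, amid what is visible of it).
The state is a dict: "clock": time; "joint_pos": joint angles; "joint_vel": joint speeds; "tau": joint torques, N m; "eef_pos": TCP position; "tool_rot": TCP orientation; "ft_force": force on the tool from outside, world axes, zero at the start; "ft_torque": the same for the moment, N m; "grip_width": finger opening in m; "grasp_force": force on a finger pad.
Only numpy, scipy, OpenCV 4.12 (cv2) and the standard library are available. Lean on these libraries where they do the work, as an engineer would, in place of code of your own. Each camera call takes 0.05 s, during which the arm holds its last target. There are 200 camera calls.

## Working session

There is one attempt and no reset: what is moved stays moved. The work goes in short steps, Python scripts to look and compute and a tool call to move; the robot and the scene stay as the last step left them, time stands still between calls to the robot, and variables do not carry over. Pictures are saved under pics/ and viewed, at most 10 in all, crops included, and the job is handed in when it is done.

Besides the shell and the picture viewer there is one more tool, called as name(argument=value, ...), one argument or row to a line, values as JSON. move_arm: Moves the arm, as the interface text tells. Its arguments: {"type":"object","properties":{"motion":{"type":"array"},"gripper":{"type":"number"}},"required":["motion"]}

```bash
mkdir -p pics; cat > h.py <<'E'
from workcell import bot
import numpy as np, cv2
def ray(cam,rc,z,m=None):
    m=m or bot.camera_model(cam);K=np.array(m["K"]);T=np.array(m["world_from_camera"])
    d=T[:3,:3]@np.linalg.solve(K,[rc[1],rc[0],1.]);o=T[:3,3]
    return o+d*(z-o[2])/d[2]
def proj(cam,p,m=None):
    m=m or bot.camera_model(cam);K=np.array(m["K"]);T=np.array(m["world_from_camera"])
    q=K@(T[:3,:3].T@(np.array(p)-T[:3,3]));return q[:2]/q[2]
E
python3 - <<'E'
from h import *
np.set_printoptions(precision=4,suppress=True)
o=bot.get_obs();print(o)
t=bot.camera("top");s=bot.camera("side")
cv2.imwrite("pics/top.png",t);cv2.imwrite("pics/side.png",s)
for c in("top","side"):
    print(c,bot.camera_model(c))
for n in("stand","hub","shaft"):
    for c in("top",):
        for r in bot.cut_out(c,n)[:2]:
            print(n,c,r["score"],r["centre"],r["mask"].sum(),ray(c,r["centre"],0.02))
E
```

```text
{'clock': 0.0, 'joint_pos': array([ 1.149 ,  0.2414,  0.0037,  1.3352, -0.    ,  1.5708]), 'joint_vel': array([-0.0006,  0.0004,  0.0004, -0.0011,  0.0001,  0.0005]), 'tau': array([ -0.0002, -37.2314,  25.2408,   0.0169,  -0.0002,  -0.    ]), 'eef_pos': array([0.2045, 0.4556, 0.2304]), 'tool_rot': array([ 0.2093,  0.9778, -0.001 , -0.0002]), 'ft_force': array([-0.4196, -0.2196, -0.7573]), 'ft_torque': array([ 0.0669, -0.0718, -0.0398]), 'grasp_force': 0.0, 'grip_width': 0.08569242071947687}
top {'K': array([[436.9137,   0.    , 324.5896],
       [  0.    , 436.9137, 198.4804],
       [  0.    ,   0.    ,   1.    ]]), 'world_from_camera': array([[ 0.0008, -0.9808,  0.1952,  0.3004],
       [-1.    , -0.0019, -0.0052, -0.0046],
       [ 0.0055, -0.1952, -0.9807,  1.4916],
       [ 0.    ,  0.    ,  0.    ,  1.    ]])}
side {'K': array([[370.6725,   0.    , 319.9879],
       [  0.    , 370.6725, 196.8425],
       [  0.    ,   0.    ,   1.    ]]), 'world_from_camera': array([[ 0.8262, -0.3085,  0.4714,  0.0721],
       [-0.5632, -0.4733,  0.6774, -0.719 ],
       [ 0.0141, -0.8251, -0.5648,  0.6718],
       [ 0.    ,  0.    ,  0.    ,  1.    ]])}
stand top 0.7 [228.4, 248.0] 191 [0.4896 0.2467 0.02  ]
stand top 0.65 [220.8, 329.0] 1294 [ 0.516  -0.0275  0.02  ]
hub top 0.88 [234.8, 406.4] 579 [ 0.4686 -0.2892  0.02  ]
shaft top 0.69 [226.8, 249.6] 194 [0.4951 0.2415 0.02  ]
```

View pics/top.png

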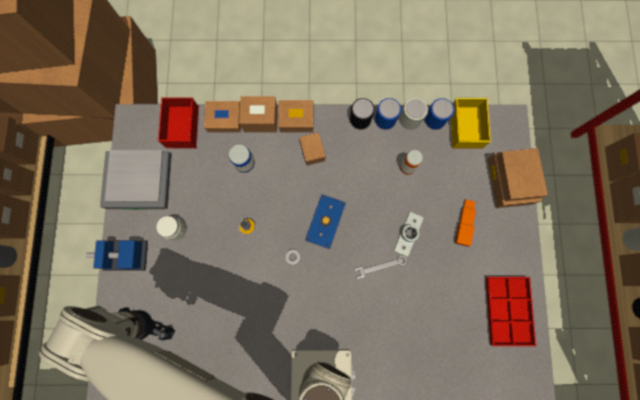

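View pics/side.png

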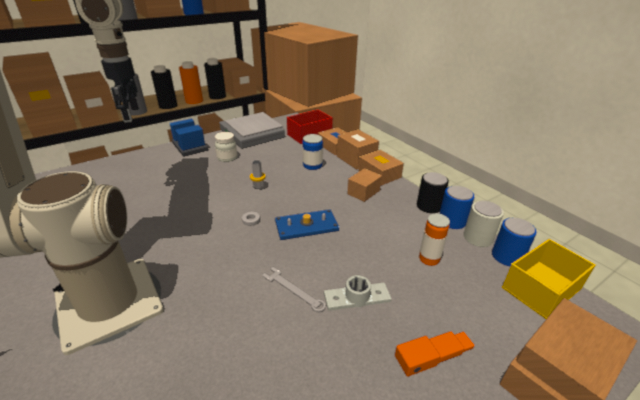

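The stand is at about (326,221) in the top view, the hub at (409,234) with its ears near -18°, and the shaft at (247,226). A spanner end lies close to the hub. I'm going above the hub.

move_arm(
  motion=[
    {"x": -54.6, "y": -57.1, "z": -2, "yaw": -6},
    {"x": -54.6, "y": -57.1, "z": -2, "yaw": -6},
    {"x": -54.6, "y": -57.1, "z": -2, "yaw": -6},
    {"x": -54.6, "y": -57.1, "z": -2, "yaw": -6},
    {"x": -54.6, "y": -57.1, "z": -2, "yaw": -6},
    {"x": -54.6, "y": -57.1, "z": -2, "yaw": -6},
    {"x": -54.6, "y": -57.1, "z": -2, "yaw": -6},
    {"x": -54.6, "y": -57.1, "z": -2, "yaw": -6},
    {"x": -54.6, "y": -57.1, "z": -2, "yaw": -6},
    {"x": -54.6, "y": -57.1, "z": -2, "yaw": -6},
    {"x": -54.6, "y": -57.1, "z": -2, "yaw": -6},
    {"x": -54.6, "y": -57.1, "z": -2, "yaw": -6},
    {"x": -54.6, "y": -57.1, "z": -2, "yaw": -6},
    {"x": -54.6, "y": -57.1, "z": -2, "yaw": -6},
    {"x": -54.6, "y": -57.1, "z": -2, "yaw": -6},
    {"x": -54.6, "y": -57.1, "z": -2, "yaw": -6},
    {"x": -54.6, "y": -57.1, "z": -2, "yaw": -6},
  ],
  gripper=1,
)

```text
clock: 2.38
eef_pos: [0.469, -0.2873, 0.2518]
tool_rot: [0.157, 0.988, -0.0, 0.0]
ft_force: [-0.3, 0.2, 0.5]
grip_width: 0.0853
grasp_force: 0.0
```

```bash
python3 - <<'E'
from h import *
np.set_printoptions(precision=4,suppress=True)
o=bot.get_obs();m=bot.camera_model("wrist");t=bot.camera("wrist")
print(o["joint_pos"],o["eef_pos"]);print(m)
v=t.copy()
for r in bot.cut_out("wrist","hub")[:2]:
    print(r["score"],r["centre"],r["mask"].sum(),ray("wrist",r["centre"],0.02,m))
    k=r["mask"].astype(np.uint8); cs,_=cv2.findContours(k,0,2); cv2.drawContours(v,cs,-1,(0,0,255),1)
cv2.imwrite("pics/w1.png",v);cv2.imwrite("w1raw.png",t)
E
```

```text
[-0.5496  0.3336  0.1849  1.4215  0.     -0.2339] [ 0.469  -0.2873  0.2518]
{'K': array([[280.8144,   0.    , 318.7804],
       [  0.    , 280.8144, 200.4516],
       [  0.    ,   0.    ,   1.    ]]), 'world_from_camera': array([[ 0.3092,  0.9114,  0.2715,  0.4008],
       [ 0.951 , -0.2965, -0.0877, -0.2646],
       [ 0.0006,  0.2853, -0.9584,  0.3938],
       [ 0.    ,  0.    ,  0.    ,  1.    ]])}
0.96 [169.8, 310.0] 3292 [ 0.4621 -0.2967  0.02  ]
```

View pics/w1.png

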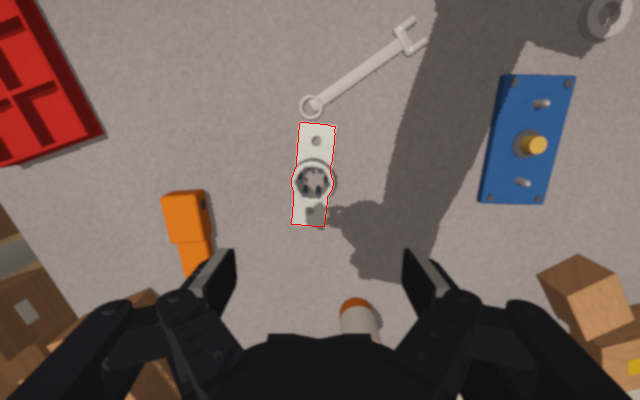

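The hub is at (314,181) with a clean mask, ear holes at (317,141) and (311,211). The stand is in view at (530,140), and the spanner is clear of the barrel. I'll fit silhouettes for pose.

```bash
cat >> h.py <<'E'
from scipy.optimize import minimize
def box(a,b,z0,z1): return np.array([[x,y,z] for x in(-a,a) for y in(-b,b) for z in(z0,z1)])
def cyl(r,z0,z1,x=0,n=36,ph=0):
    t=np.arange(n)*2*np.pi/n+ph
    return np.vstack([np.c_[x+r*np.cos(t),r*np.sin(t),t*0+z] for z in(z0,z1)])
HUB=[box(.073,.025,0,.01),cyl(.028,0,.045)]
STAND=[box(.085,.045,0,.016),cyl(.005,.016,.036,.05),cyl(.005,.016,.036,-.05),cyl(.011,.016,.037)]
def fit(mask,parts,m,p0,base=0.,S=4):
    M=cv2.resize(mask.astype(np.uint8),None,fx=S,fy=S,interpolation=cv2.INTER_NEAREST)
    def r(p):
        I=np.zeros_like(M);c,s=np.cos(p[2]),np.sin(p[2]);R=np.array([[c,-s,0],[s,c,0],[0,0,1]])
        for P in parts:
            uv=np.array([proj("",R@q+[p[0],p[1],base],m) for q in P])
            h=cv2.convexHull(((uv+.5)*S*16).astype(np.int32))
            cv2.fillConvexPoly(I,h,1,shift=4)
        return I
    def cost(p):
        I=r(p);return 1-(I&M).sum()/((I|M).sum())
    a=np.array(p0,float);simp=np.vstack([a,a+[.01,0,0],a+[0,.01,0],a+[0,0,.12]])
    q=minimize(cost,a,method="Nelder-Mead",options=dict(initial_simplex=simp,xatol=1e-4,fatol=1e-5))
    return q.x,1-q.fun
E
python3 - <<'E'
from h import *
np.set_printoptions(precision=4,suppress=True)
o=bot.get_obs();m=bot.camera_model("wrist");bot.camera("wrist")
rh=bot.cut_out("wrist","hub")[0];print(fit(rh["mask"],HUB,m,[.465,-.295,-.31]))
for rc in([141,317],[211,311]): print(ray("",rc,.01,m))
print("rim",ray("",[181,314],.045,m))
for r in bot.cut_out("wrist","stand")[:2]:
    print(r["score"],r["centre"],fit(r["mask"],STAND,m,[.51,-.03,-.4]))
print(o["tool_rot"])
E
```

```text
(array([ 0.4745, -0.2978, -0.4194]), np.float64(0.8518983320095314))
[ 0.4298 -0.2765  0.01  ]
[ 0.5212 -0.3156  0.01  ]
rim [ 0.4733 -0.2946  0.045 ]
0.95 [138.3, 525.9] (array([ 0.5171, -0.0141, -0.3365]), np.float64(0.9611240893377746))
[ 0.1573  0.9875 -0.0001  0.0003]
```

move_arm(
  motion=[
    {"x": -0.8, "y": -0.7, "z": 0, "yaw": 5.4},
    {"x": -0.8, "y": -0.7, "z": 5, "yaw": 5.4},
    {"x": -0.8, "y": -0.7, "z": 10, "yaw": 5.4},
    {"x": -0.8, "y": -0.7, "z": 15, "yaw": 5.4},
    {"x": -0.8, "y": -0.7, "z": 19, "yaw": 5.4},
    {"x": -0.8, "y": -0.7, "z": 22, "yaw": 5.4},
    {"x": -0.8, "y": -0.7, "z": 24, "yaw": 5.4},
    {"x": -0.8, "y": -0.7, "z": 24, "yaw": 5.4},
    {"x": -0.8, "y": -0.7, "z": 24, "yaw": 5.4},
  ],
)

```text
clock: 3.75
eef_pos: [0.4751, -0.2978, 0.0122]
tool_rot: [0.204, 0.979, -0.0, 0.001]
ft_force: [1.2, 0.5, -0.1]
grip_width: 0.0854
grasp_force: 0.0
```

move_arm(
  motion=[
    {"z": 0},
    {"z": 0},
    {"z": 0},
    {"z": 0},
    {"z": 0},
    {"z": 0},
    {"z": 0},
  ],
  gripper=-1,
)

```text
invalid input at $.motion[0]: expected keys x, y, z, yaw
```

move_arm(
  motion=[
    {"x": 0, "y": 0, "z": 0, "yaw": 0},
    {"x": 0, "y": 0, "z": 0, "yaw": 0},
    {"x": 0, "y": 0, "z": 0, "yaw": 0},
    {"x": 0, "y": 0, "z": 0, "yaw": 0},
    {"x": 0, "y": 0, "z": 0, "yaw": 0},
    {"x": 0, "y": 0, "z": 0, "yaw": 0},
  ],
  gripper=-1,
)

```text
clock: 4.5
eef_pos: [0.4753, -0.2983, 0.0131]
tool_rot: [0.204, 0.979, -0.001, 0.001]
ft_force: [-2.0, 0.0, 5.1]
grip_width: 0.055
grasp_force: 62.7
```

move_arm(
  motion=[
    {"x": 0, "y": 0, "z": -3, "yaw": 0},
    {"x": 0, "y": 0, "z": -8, "yaw": 0},
    {"x": 0, "y": 3, "z": -13, "yaw": -4.2},
    {"x": 3, "y": 8, "z": -15.8, "yaw": -4.2},
    {"x": 5.8, "y": 14.7, "z": -15.8, "yaw": -4.2},
    {"x": 5.8, "y": 14.7, "z": -15.8, "yaw": -4.2},
    {"x": 5.8, "y": 14.7, "z": -15.8, "yaw": -4.2},
    {"x": 5.8, "y": 14.7, "z": -15.8, "yaw": -4.2},
  ],
)

```text
clock: 5.5
eef_pos: [0.48, -0.1406, 0.169]
tool_rot: [0.169, 0.986, -0.0, -0.0]
ft_force: [-0.0, -0.4, -3.9]
grip_width: 0.0549
grasp_force: 65.3
```

```bash
python3 - <<'E'
from h import *
from scipy.spatial.transform import Rotation as Ro
np.set_printoptions(precision=4,suppress=True)
o=bot.get_obs();m=bot.camera_model("wrist");t=bot.camera("wrist")
v=t.copy();print(o["eef_pos"],o["tool_rot"],o["grip_width"],o["ft_force"])
R=Ro.from_quat(o["tool_rot"]).as_matrix();print("ty",np.degrees(np.arctan2(R[1,1],R[0,1])))
for n in("stand","hub"):
  for r in bot.cut_out("wrist",n)[:1]:
    print(n,r["score"],r["centre"])
    k=r["mask"].astype(np.uint8); cs,_=cv2.findContours(k,0,2); cv2.drawContours(v,cs,-1,(0,0,255),1)
    if n=="stand":print(fit(r["mask"],STAND,m,[.515,-.015,-.35]))
    else:
        print(fit(r["mask"],HUB,m,[*o["eef_pos"][:2],-.34],o["eef_pos"][2]-.0125))
cv2.imwrite("pics/w2.png",v);cv2.imwrite("w2raw.png",t)
E
```

```text
[ 0.48   -0.1406  0.169 ] [ 0.1688  0.9857 -0.0003 -0.0002] 0.05485537126312703 [-0.0489 -0.4381 -3.883 ]
ty 70.56607821121186
stand 0.82 [170.3, 441.0]
(array([ 0.517 , -0.0144, -0.3459]), np.float64(0.9712489657901363))
hub 0.86 [226.8, 320.2]
(array([ 0.4792, -0.1399, -0.343 ]), np.float64(0.8714276824468333))
```

View pics/w2.png

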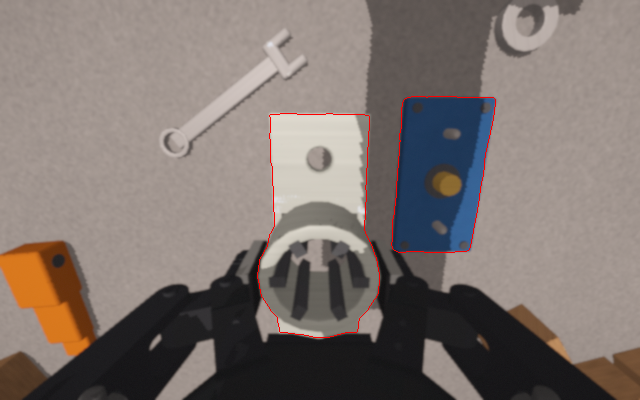

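```bash
python3 - <<'E'
from h import *
from scipy.spatial.transform import Rotation as Ro
np.set_printoptions(precision=4,suppress=True)
o=bot.get_obs();m=bot.camera_model("wrist")
R=Ro.from_quat(o["tool_rot"]).as_matrix()
h=ray("",[158,319],o["eef_pos"][2]-.003,m);print("hole in tool",R.T@(h-o["eef_pos"]))
print("plunger",ray("",[184,449],.037,m))
img=cv2.imread("w2raw.png")[90:260,385:505];cv2.imwrite("pics/c.png",cv2.resize(img,None,fx=4.6,fy=3.5,interpolation=2)[:600])
img=cv2.imread("w2raw.png")
P=np.array([.517,-.0144]);c,s=np.cos(-.3459),np.sin(-.3459)
for x in(-.05,.05):print("peg tip",proj("",[P[0]+x*c,P[1]+x*s,.036],m))
a=proj("",[*P,.037],m);print("plunger px",a)
E
```

```text
hole in tool [0.0516 0.0007 0.003 ]
plunger [ 0.5162 -0.0147  0.037 ]
peg tip [456.3131 133.2511]
peg tip [442.4488 230.5684]
plunger px [449.4763 184.5905]
```

View pics/c.png

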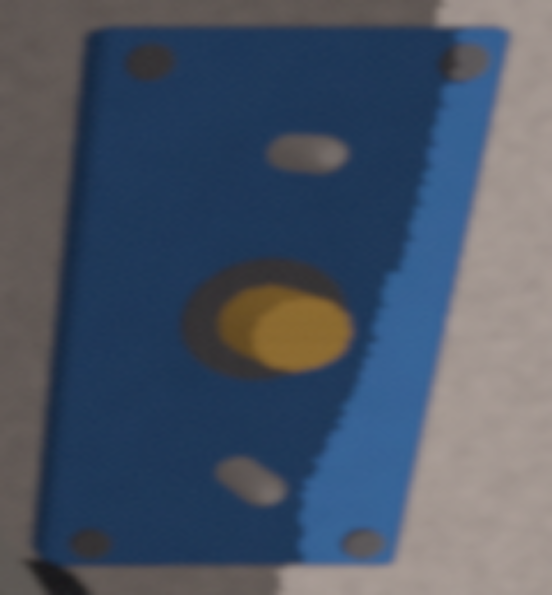

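The peg tips at (457,134) and (444,231) match the fit to about 1 px. Moving over the stand and starting onto the pegs.

move_arm(
  motion=[
    {"x": 0.2, "y": 6, "z": 0, "yaw": 0.4},
    {"x": 0.55, "y": 11, "z": 0, "yaw": 0.4},
    {"x": 0.55, "y": 13.1, "z": 0, "yaw": 0.4},
    {"x": 0.55, "y": 13.1, "z": 4, "yaw": 0.4},
    {"x": 0.55, "y": 13.1, "z": 8, "yaw": 0.4},
    {"x": 0.55, "y": 13.1, "z": 11, "yaw": 0.4},
    {"x": 0.55, "y": 13.1, "z": 11.8, "yaw": 0.4},
    {"x": 0.55, "y": 13.1, "z": 12.3, "yaw": 0.4},
    {"x": 0.55, "y": 13.1, "z": 12.8, "yaw": 0.4},
    {"x": 0.55, "y": 13.1, "z": 12.8, "yaw": 0.4},
  ],
)

```text
clock: 6.9
eef_pos: [0.5189, -0.0143, 0.0419]
tool_rot: [0.172, 0.985, 0.0, 0.001]
ft_force: [0.1, 0.2, -3.4]
grip_width: 0.055
grasp_force: 65.7
```

move_arm(
  motion=[
    {"x": 0, "y": 0, "z": 0.5, "yaw": 0},
    {"x": 0, "y": 0, "z": 0.9, "yaw": 0},
    {"x": 0, "y": 0, "z": 1.25, "yaw": 0},
    {"x": 0, "y": 0, "z": 1.25, "yaw": 0},
  ],
)

```text
clock: 7.4
eef_pos: [0.5183, -0.0141, 0.0291]
tool_rot: [0.172, 0.985, -0.0, 0.0]
ft_force: [-1.7, -0.3, 1.1]
grip_width: 0.055
grasp_force: 66.0
```

move_arm(
  motion=[
    {"x": 0, "y": 0, "z": 0, "yaw": 0},
    {"x": 0, "y": 0, "z": 0, "yaw": 0},
    {"x": 0, "y": 0, "z": 0, "yaw": 0},
    {"x": 0, "y": 0, "z": 0, "yaw": 0},
    {"x": 0, "y": 0, "z": -2, "yaw": 0},
    {"x": 0, "y": 0, "z": -7, "yaw": 0},
    {"x": 0, "y": 0, "z": -13, "yaw": 0},
    {"x": 0, "y": 3, "z": -18, "yaw": 0},
    {"x": 0, "y": 7, "z": -20, "yaw": 0},
    {"x": 0, "y": 7, "z": -20, "yaw": 0},
    {"x": 0, "y": 7, "z": -20, "yaw": 0},
  ],
  gripper=1,
)

```text
clock: 8.78
eef_pos: [0.5414, 0.0516, 0.228]
tool_rot: [0.171, 0.985, -0.0, -0.001]
ft_force: [-0.4, 0.5, 0.1]
grip_width: 0.0856
grasp_force: 0.0
```

```bash
cat >> h.py <<'E'
SHAFT=[cyl(.0138,0,.03),cyl(.019,.008,.036),cyl(.026,.036,.044),cyl(.015,.044,.094,0,6,np.pi/6)]
E
python3 - <<'E'
from h import *
from scipy.spatial.transform import Rotation as Ro
np.set_printoptions(precision=4,suppress=True)
o=bot.get_obs();m=bot.camera_model("wrist");t=bot.camera("wrist")
v=t.copy();print(o["eef_pos"],o["tool_rot"])
for n,M,p in(("stand",STAND,[.517,-.0144,-.346]),("hub",HUB,[.517,-.0144,-.346]),("shaft",SHAFT,[.49,.24,0])):
  for r in bot.cut_out("wrist",n)[:1]:
    print(n,r["score"],r["centre"],fit(r["mask"],M,m,p,.016 if n=="hub" else 0))
    k=r["mask"].astype(np.uint8); cs,_=cv2.findContours(k,0,2); cv2.drawContours(v,cs,-1,(0,0,255),1)
cv2.imwrite("pics/w3.png",v);cv2.imwrite("w3raw.png",t)
E
```

```text
[0.5414 0.0516 0.228 ] [ 0.1714  0.9852 -0.0004 -0.0007]
stand 0.88 [173.7, 268.9] (array([ 0.5179, -0.0131, -0.3428]), np.float64(0.49047147424605997))
hub 0.78 [170.8, 262.7] (array([ 0.5177, -0.0135, -0.3473]), np.float64(0.8562085158534661))
shaft 0.77 [76.6, 481.2] (array([0.496 , 0.2494, 0.0308]), np.float64(0.9468655425853869))
```

View pics/w3.png

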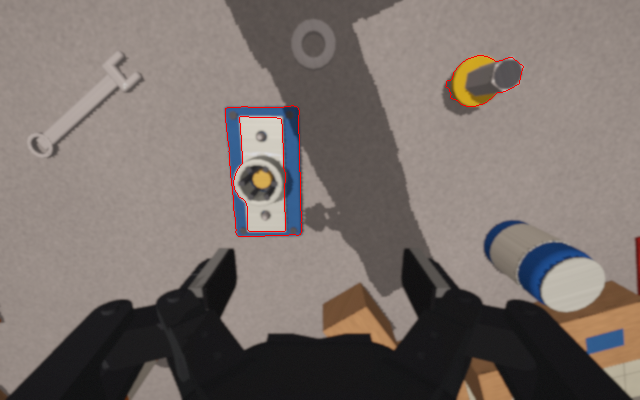

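Both pegs show in the ears at (261,136) and (265,215), so the hub is seated. The shaft stands at (470,80), and the oil filter is 17 cm away from it. Next I go above the shaft.

move_arm(
  motion=[
    {"x": 3, "y": 5, "z": 0, "yaw": 0},
    {"x": 6, "y": 10, "z": 0, "yaw": 0},
    {"x": 9, "y": 14, "z": 1, "yaw": 0},
    {"x": 11, "y": 17, "z": 1, "yaw": 0},
    {"x": 11, "y": 17, "z": 1, "yaw": 0},
    {"x": 11, "y": 17, "z": 1, "yaw": 0},
  ],
)

```text
clock: 9.72
eef_pos: [0.496, 0.2481, 0.2184]
tool_rot: [0.172, 0.985, -0.001, -0.0]
ft_force: [-0.1, -0.3, -0.0]
grip_width: 0.0853
grasp_force: 0.0
```

```bash
python3 - <<'E'
from h import *
from scipy.spatial.transform import Rotation as Ro
np.set_printoptions(precision=4,suppress=True)
o=bot.get_obs();m=bot.camera_model("wrist");t=bot.camera("wrist")
R=Ro.from_quat(o["tool_rot"]).as_matrix();print(o["eef_pos"],"ty",np.degrees(np.arctan2(R[1,1],R[0,1])))
r=bot.cut_out("wrist","shaft")[0]
p,i=fit(r["mask"],SHAFT,m,[.496,.249,0]);print(r["score"],p,i)
u=proj("",[p[0],p[1],.094],m);print(u)
c0,r0=int(u[0])-40,int(u[1])-35
c=cv2.resize(t[r0:r0+75,c0:c0+90],None,fx=8,fy=8,interpolation=2)
cv2.imwrite("pics/c4.png",c);print(r0,c0);cv2.imwrite("w4raw.png",t)
E
```

```text
[0.496  0.2481 0.2184] ty 70.19868949034472
0.66 [0.4967 0.2494 0.1217] 0.9532163742690059
[319.7415 193.5491]
158 279
```

View pics/c4.png

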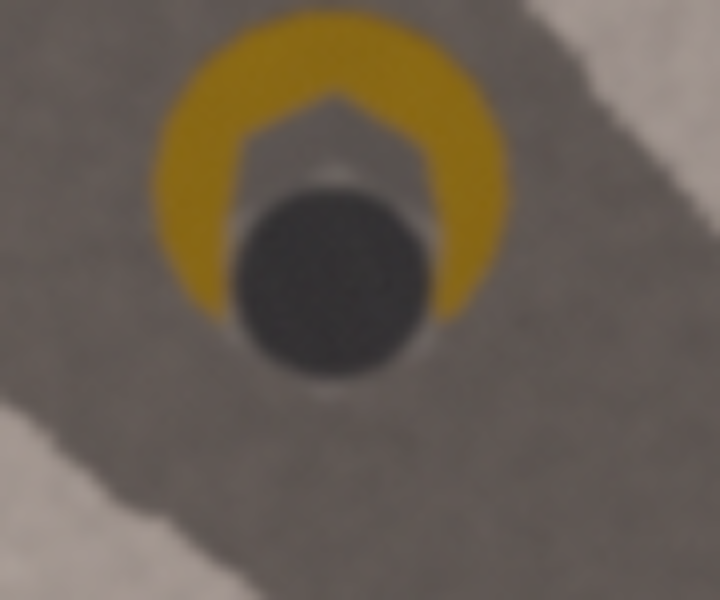

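The hexagon's base corners show at crop (336,92), (245,133) and (422,146): a corner points back at the camera, so the flats already nearly face the fingers.

```bash
python3 - <<'E'
from h import *
m=bot.camera_model("wrist")
for x,y in((336,92),(245,133),(422,146)):
    w=ray("",[158+y/8-.44,279+x/8-.44],.044,m)-[.4967,.2494,0]
    print(w,np.hypot(*w[:2]),np.degrees(np.arctan2(w[1],w[0]))%60)
u=ray("",[158+282/8-.44,279+333/8-.44],.094,m);print("top",u)
E
```

```text
[-0.01360328  0.00581896  0.044     ] 0.014795596496366137 36.840622777531195
[-0.01243886 -0.00842961  0.044     ] 0.01502609457255993 34.124848981743355
[-0.00206865  0.01478218  0.044     ] 0.014926226606403617 37.96637243602326
top [0.49661625 0.24965615 0.094     ]
```

move_arm(
  motion=[
    {"x": 0, "y": 0.15, "z": 0, "yaw": 3.7},
    {"x": 0, "y": 0.15, "z": 5, "yaw": 3.7},
    {"x": 0, "y": 0.15, "z": 10, "yaw": 3.7},
    {"x": 0, "y": 0.15, "z": 14, "yaw": 3.7},
    {"x": 0, "y": 0.15, "z": 16.5, "yaw": 3.7},
    {"x": 0, "y": 0.15, "z": 16.5, "yaw": 3.7},
    {"x": 0, "y": 0.15, "z": 16.5, "yaw": 3.7},
  ],
)

```text
clock: 10.7
eef_pos: [0.4977, 0.25, 0.055]
tool_rot: [0.204, 0.979, 0.001, 0.001]
ft_force: [-0.3, 0.5, 0.2]
grip_width: 0.0852
grasp_force: 0.0
```

move_arm(
  motion=[
    {"x": 0, "y": 0, "z": 0, "yaw": 0},
    {"x": 0, "y": 0, "z": 0, "yaw": 0},
    {"x": 0, "y": 0, "z": 0, "yaw": 0},
    {"x": 0, "y": 0, "z": 0, "yaw": 0},
    {"x": 0, "y": 0, "z": 0, "yaw": 0},
    {"x": 0, "y": 0, "z": 0, "yaw": 0},
    {"x": 0, "y": 0, "z": 0, "yaw": 0},
    {"x": 0, "y": 0, "z": 0, "yaw": 0},
  ],
  gripper=-1,
)

```text
clock: 11.7
eef_pos: [0.4968, 0.2504, 0.0544]
tool_rot: [0.203, 0.979, 0.0, 0.0]
ft_force: [-1.3, 0.1, 4.8]
grip_width: 0.0254
grasp_force: 59.1
```

move_arm(
  motion=[
    {"x": 0, "y": 0, "z": -4, "yaw": 0},
    {"x": 0, "y": 0, "z": -9, "yaw": 0},
    {"x": -2, "y": -4, "z": -11, "yaw": 8},
    {"x": -5, "y": -9, "z": -11, "yaw": 16},
    {"x": -8, "y": -14, "z": -11, "yaw": 24},
    {"x": -10.5, "y": -19, "z": -11, "yaw": 26.4},
    {"x": -12, "y": -22.6, "z": -11, "yaw": 26.4},
    {"x": -12.36, "y": -23.44, "z": -10, "yaw": 26.4},
    {"x": -12.36, "y": -23.44, "z": -7.6, "yaw": 26.4},
    {"x": -12.36, "y": -23.44, "z": -7.6, "yaw": 26.4},
    {"x": -12.36, "y": -23.44, "z": -7.6, "yaw": 26.4},
  ],
)

```text
clock: 13.08
eef_pos: [0.5165, -0.0131, 0.1297]
tool_rot: [0.421, 0.907, -0.0, -0.0]
ft_force: [-0.1, -1.0, -2.4]
grip_width: 0.025
grasp_force: 59.9
```

```bash
python3 - <<'E'
from h import *
from scipy.spatial.transform import Rotation as Ro
np.set_printoptions(precision=4,suppress=True)
o=bot.get_obs();m=bot.camera_model("wrist");t=bot.camera("wrist");b=o["eef_pos"][2]-.0544
R=Ro.from_quat(o["tool_rot"]).as_matrix();ty=np.arctan2(R[1,1],R[0,1]);print(o["eef_pos"],"ty",np.degrees(ty))
r=bot.cut_out("wrist","shaft")[0]
print(r["score"],fit(r["mask"],SHAFT,m,[*o["eef_pos"][:2],ty-np.pi/3],b))
r=bot.cut_out("wrist","hub")[0]
h=r["mask"]; print(r["score"],r["centre"])
cv2.imwrite("pics/w5.png",cv2.resize(t[90:390,160:480],None,fx=2,fy=2,interpolation=2))
E
```

```text
[ 0.5165 -0.0131  0.1297] ty 40.20380369695897
0.6 (array([ 0.5166, -0.0121, -0.3351]), np.float64(0.8707044608252906))
0.97 [168.9, 300.0]
```

View pics/w5.png

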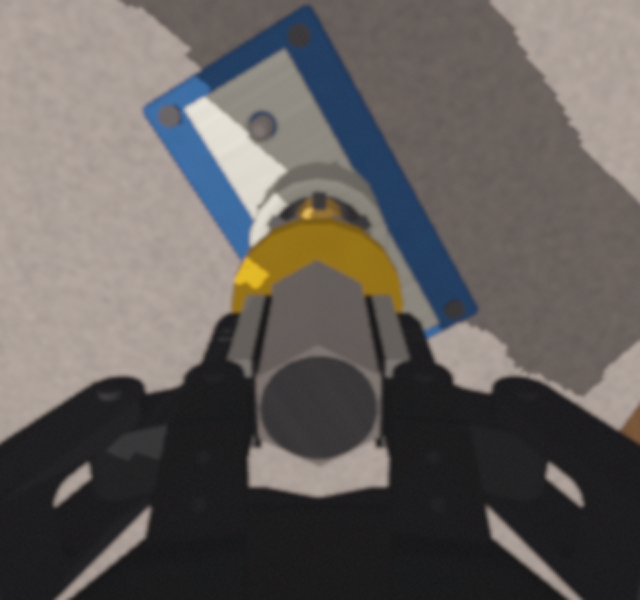

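The shaft sits square in the pads and is centred over the barrel. Starting the nose into the bore.

move_arm(
  motion=[
    {"x": 0, "y": 0, "z": 1, "yaw": 0},
    {"x": 0, "y": 0, "z": 1.5, "yaw": 0},
    {"x": 0, "y": 0, "z": 2.0, "yaw": 0},
    {"x": 0, "y": 0, "z": 2.0, "yaw": 0},
  ],
)

```text
clock: 13.72
eef_pos: [0.5166, -0.0138, 0.1093]
tool_rot: [0.422, 0.907, 0.0, -0.0]
ft_force: [0.3, -0.8, -3.4]
grip_width: 0.0255
grasp_force: 60.1
```

move_arm(
  motion=[
    {"x": 0, "y": 0, "z": 0.3, "yaw": 0},
    {"x": 0, "y": 0, "z": 0.6, "yaw": 0},
    {"x": 0, "y": 0, "z": 0.6, "yaw": 0},
  ],
)

```text
clock: 14.1
eef_pos: [0.5167, -0.0139, 0.1037]
tool_rot: [0.422, 0.907, 0.0, 0.0]
ft_force: [1.3, 0.1, -4.1]
grip_width: 0.0254
grasp_force: 60.1
```

The teeth are in the slots with no contact force. Pressing on home.

move_arm(
  motion=[
    {"x": 0, "y": 0, "z": 0.4, "yaw": 0},
    {"x": 0, "y": 0, "z": 0.8, "yaw": 0},
    {"x": 0, "y": 0, "z": 1.2, "yaw": 0},
    {"x": 0, "y": 0, "z": 1.5, "yaw": 0},
    {"x": 0, "y": 0, "z": 1.8, "yaw": 0},
    {"x": 0, "y": 0, "z": 2.1, "yaw": 0},
    {"x": 0, "y": 0, "z": 2.3, "yaw": 0},
    {"x": 0, "y": 0, "z": 2.3, "yaw": 0},
  ],
)

```text
clock: 15.1
eef_pos: [0.5169, -0.0139, 0.0816]
tool_rot: [0.422, 0.907, 0.0, 0.001]
ft_force: [-2.5, -0.1, 4.5]
grip_width: 0.0254
grasp_force: 61.1
```

move_arm(
  motion=[
    {"x": 0, "y": 0, "z": 0.1, "yaw": 0},
    {"x": 0, "y": 0, "z": 0.2, "yaw": 0},
    {"x": 0, "y": 0, "z": 0.3, "yaw": 0},
    {"x": 0, "y": 0, "z": 0.3, "yaw": 0},
  ],
)

```text
clock: 15.6
eef_pos: [0.5169, -0.0139, 0.0795]
tool_rot: [0.422, 0.907, 0.0, 0.001]
ft_force: [-2.2, 0.2, 11.0]
grip_width: 0.025
grasp_force: 61.7
```

move_arm(
  motion=[
    {"x": 0, "y": 0, "z": 0.1, "yaw": 0},
    {"x": 0, "y": 0, "z": 0.2, "yaw": 0},
    {"x": 0, "y": 0, "z": 0.2, "yaw": 0},
    {"x": 0, "y": 0, "z": 0.2, "yaw": 0},
  ],
)

```text
clock: 16.1
eef_pos: [0.5169, -0.014, 0.0794]
tool_rot: [0.422, 0.907, 0.001, 0.001]
ft_force: [-8.3, -0.5, 22.9]
grip_width: 0.0254
grasp_force: 63.4
```

```bash
python3 -c "
from workcell import bot
print(bot.job_done())"
```

```text
the job is handed in; nothing more can be done
None
```

I handed the job in at about 16 s. The hub is seated on both pegs. The shaft is meshed and pressed home at the expected height with about 23 N at the wrist, and the gripper still holds the hexagon. The final fit was judged from height and force, not a last picture.

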